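# Logger back on its stand after a battery change

## Robot

A 7-joint arm with a two-finger parallel gripper is mounted at the origin on a cart in front of the work surface, level with it; the furniture and walls round the work are solid. World frame = base frame: x ahead of the robot, y to its left, z up, the work surface at z = 0. Lengths are in m, angles in rad, forces in N, time in s.
With the tool pointing down it reaches from about 0.425 to 1.025 m from the base axis. Payload 9.4 kg.
Tool frame: the origin (TCP) lies between the finger pads; the fingertips stand 25 mm ahead of it and the grasp point (between the pads) lies 6 mm ahead of it (bot.tips_ahead is the distance from the TCP to the fingertips, in m); z points along the fingers, y is the line along which they close (so a half turn about z gives the same grasp; the last joint's range is limited). The gripper opens to 93 mm and grips with 3 to 60 N. Pads are 15 mm wide; open, the fingers measure 128 mm over their backs; the gripper's body (75 mm by 188 mm) begins 65 mm behind the grasp point.
Start: joints at [-0.077, 0.599, -0.003, 1.599, 0.002, 0.943, -0.08], TCP at [0.725, -0, 0.244] pointing down, gripper open.
Joint ranges: [-2.57, 2.57], [-0.35, 1.97], [-1.29, 1.29], [0.11, 2.56], [-1.05, 4.19], [0.11, 1.86], [-2.63, 2.63]. Speed limits (rad/s): [2.22, 2.22, 3.01, 3.01, 3.14, 3.14, 3.14].

## Interface

Orientations are given as a unit quaternion [w, x, y, z].
In Python, from cell import bot, cams, nets, readout gives the robot as it stands. Calls block until the motion is done:
- bot.movep(position, orientation): joint-space move of the TCP to a pose.
- bot.movel(position, attitude=None, feed=0.15): straight line of the TCP; attitude=None keeps the orientation; feed is the mean speed in m/s.
- bot.move_j(angles): joint-space move.
- bot.grip(opening, effort=None): finger opening in m; effort is the grip in N (None keeps the last); returns when the fingers have stopped.
- bot.dwell(seconds).
- bot.ik(position, orientation): joint angles nearest the present ones, or None.
- cams.capture(name): name is "scene" or "side" or "wrist"; returns a dict with "frame" (420x560x3 uint8, red, green, blue), "range_z" (420x560 float32, m along the optical axis (not along the pixel's ray), 0 where there is no reading), "intrinsics" (3x3 intrinsics, pixels), "origin" and "rotation" of the camera in the world; the wrist camera has in their place "hand_eye" (4x4, takes a point from camera to tool coordinates, whose origin is the TCP and whose axes are the flange's). Camera axes: x right, y down, z forward; pixel columns grow to the right and rows downward; lengths in m; the calibration is good to about 2 mm. A picture is of the moment at which its call begins: read the wrist's pose just before it.
A pose or a line that the arm cannot do raises bot.PlanningError and nothing moves.
- bot.finish_job(): hands the job in; it is judged then, once.
Trained networks look in a picture, given as the dict that the camera call returned (one of the last four; its "shot" number tells which), for a name from the list of things; names that differ only in an ending like _2 or _b are one class to them, and where a whole thing is asked for, a point or a joint stands for the part that bears it (a point fixed in the world has none). Each returns a list of dicts, best first, with "conf" (0 to 1); they miss things now and then, are a little off and sometimes report something else, mostly with a low value. They report only what shows in the picture. A call takes as long as a camera call.
- nets.regions_of(label, picture): "mask" (420x560 bool, what is visible of it) and "extent" ([centre column, centre row, width, height] in pixels, round what is visible of it).
- nets.tip_of(label, picture): "centre" ([column, row] in pixels: a listed point, or the origin of a listed thing).
Readings, each from a call of its own:
- readout.current_t(): time.
- readout.current_q(): joint angles.
- readout.current_qd(): joint speeds.
- readout.current_effort(): joint torques, N m.
- readout.current_eef_pos(): TCP position.
- readout.current_eef_rot(): TCP orientation.
- readout.current_contact_force(): force on the tool from outside, world axes, zero at the start.
- readout.current_wrist_torque(): the same for the moment, N m.
- readout.current_grip_width(): finger opening in m.
- readout.current_grasp_force(): force on a finger pad.
Only numpy, scipy, OpenCV 4.12 (cv2) and the standard library are available. Lean on these libraries where they do the work, as an engineer would, in place of code of your own. Each camera call takes 0.05 s, during which the arm holds its last target. There are 200 camera calls.

## Task

The bench logger lies face down after a battery change. Push its battery cover fully shut, then press in the heel of the fold-out stand and swing the leg out to its stop, and tip the logger up over its bottom end so that it stands leaning back on the leg, about where it lay. Then press the wide key on its face to start it, and leave it standing; do not disturb the beaker and the vial around it.

Things in the scene. Friction and masses are not known exactly. Their poses are not given: they have to be found in the camera images.
- logger: Grey instrument with black rubber rim, 0.45 kg, 160 (x) by 100 (y) by 30 mm (z), lying face down. Origin: middle of the face side, on the bench as it lies; x to the bottom end, z out of the back (up as it lies). On the back: stand in a recess 54 mm wide (x -40 to 68), cover (x -46 to -71, guides 5.5 mm high). Standing on the opened leg, z points back and down, about 2.3 rad from vertical.
- logger_cover (a joint): Battery cover sliding across the back, m: 0 = shut, grows as it opens towards +y of the logger, at most 0.022; light friction, below 1 N.
- logger_lip (a point): Top of the outer (+y) face of the cover's thumb lip, 12 mm above the back; the lip is 22 mm wide along x and 5 mm thick. Pushing it towards -y of the logger shuts the cover.
- logger_leg (a joint): Stiff hinge (0.04 N m) of the stand, rad: 0 = folded flush into the back, 1.3 = its stop; stays where left. Pin along y at logger x = -8, z = 26 mm. Leg (48 mm wide, 5 thick) runs 78 mm from it to the bottom end; heel, 17.5 mm to the top end over an open scoop 32 mm long. Pressing the heel down lifts the leg, whose free end can then be pushed on, up and round the pin.
- logger_heel (a point): Point on the upper surface of the stand's heel, 15 mm from the pin, in the middle, over a scoop 21 mm deep: press here straight down (4 to 8 N); a fingertip pushed 10 to 14 mm down swings the leg well out, not always to its stop.
- logger_foot (a point): Axis of the round foot (8 mm thick) at the leg's free end, 74 mm from the pin.
- logger_tab (a point): Middle of the outer lower edge of the black hanging tab that sticks out of the top end at the back: logger x -80 to -110 mm, 60 mm wide, 8 mm thick (z 26 to 34 mm, so 26 mm of clear space between it and the bench as it lies), with a slot 6 by 30 mm. Tab, rim and bottom end are grippy rubber.
- logger_bottom (a point): Middle of the square, 30 mm deep bottom end (logger x = 80 mm) on which it stands. From lying, the logger turns 90 degrees over the face's lower edge until upright on this end, then about 43 degrees further back, onto the foot of the leg.
- logger_key (a joint): Travel of the wide key on the face, m: 0 = out, 0.004 = fully in; springs back; about 2.5 N pushes it home.
- logger_key_top (a point): Centre of the outer surface of the wide light key on the face, 40 mm across by 20 mm, at logger x = +42.5 mm, y = 0; it is pushed along the logger's +z. It lies 2 mm deep inside the raised rim of the face (rim: the outer 10 mm, standing 6 mm proud of the face).
- beaker: Glass beaker, 88 mm high, 71 mm wide, standing to the right of the logger; origin at the centre of its foot.
- vial: Small vial with a white cap, 27 mm wide, 58 mm high, standing to the right of the logger; origin at the centre of its foot.

How it is judged:
By the outcome, as a careful person would: the job done as asked, in the order asked, and still so for the second after the job is handed in, with the robot touching nothing.
It also fails if it takes over 64 s, if anything falls off the work surface, if the arm or the gripper's body presses on something with over 40 N, if the wrist force passes 120 N, or if a joint passes its speed limit or range.

## Working session

There is one attempt and no reset: what is moved stays moved. The work goes in short steps, each a Python script; the robot and the scene stay as the last script left them, time stands still between calls to the robot, and variables do not carry over. Pictures are saved under pics/ and viewed, at most 12 in all, crops included, and the job is handed in when it is done.

```bash
ls; mkdir -p pics; cat > h.py <<'E'
import numpy as np, cv2
from scipy.spatial.transform import Rotation as R
from cell import bot, cams, nets, readout
def pose(c):
    if 'origin' in c: return np.array(c['rotation']),np.array(c['origin'])
    T=c['T']; return T[:3,:3],T[:3,3]
def cap(name):
    if name=='wrist':
        p=readout.current_eef_pos();q=np.array(readout.current_eef_rot())
        c=cams.capture(name);W=np.eye(4);W[:3,:3]=R.from_quat(q[[1,2,3,0]]).as_matrix();W[:3,3]=p
        c['T']=W@np.array(c['hand_eye'])
    else: c=cams.capture(name)
    return c
def save(c,n): cv2.imwrite('pics/'+n,c['frame'][:,:,::-1])
def pts(c,uv,z=None):
    uv=np.atleast_2d(uv).astype(float);K=np.array(c['intrinsics'])
    if z is None: z=c['range_z'][uv[:,1].round().astype(int).clip(0,419),uv[:,0].round().astype(int).clip(0,559)]
    p=np.c_[(uv[:,0]-K[0,2])/K[0,0],(uv[:,1]-K[1,2])/K[1,1],np.ones(len(uv))]*np.reshape(z,(-1,1))
    Rm,o=pose(c);return p@Rm.T+o
def mpts(c,m):
    v,u=np.nonzero(m&(c['range_z']>0));return pts(c,np.c_[u,v])
def ray(c,uv,h):
    Rm,o=pose(c);d=pts(c,uv,1.0)[0]-o;return o+d*(h-o[2])/d[2]
def quat(M):
    q=R.from_matrix(M).as_quat();return q[[3,0,1,2]]
E
cat > a.py <<'E'
from h import *
np.set_printoptions(precision=4,suppress=True)
for n in ['scene','side','wrist']:
    c=cap(n);save(c,n+'0.png');Rm,o=pose(c);print(n,o,Rm[:,2])
    for l in ['logger','beaker','vial','logger_cover']:
        r=nets.regions_of(l,c)
        if r:
            P=mpts(c,r[0]['mask']);print(l,r[0]['conf'],r[0]['extent'],len(P),np.percentile(P,[2,50,98],axis=0).tolist() if len(P) else '')
    for l,h in [('logger',0),('logger_lip',.042),('logger_heel',.03),('logger_foot',.026),('logger_tab',.026),('logger_bottom',.015),('beaker',0),('vial',0)]:
        r=nets.tip_of(l,c)
        if r: print(l,r[0]['conf'],r[0]['centre'],ray(c,r[0]['centre'],h))
print(readout.current_t())
E
python3 a.py
```

```text
picsTraceback (most recent call last):
  File "a.py", line 4, in <module>
    c=cap(n);save(c,n+'0.png');Rm,o=pose(c);print(n,o,Rm[:,2])
                                                      ~~^^^^^
IndexError: too many indices for array: array is 1-dimensional, but 2 were indexed
```

```bash
sed -i "s/    if 'origin' in c: return .*/    if 'origin' in c:\n        r=np.array(c['rotation']); r=R.from_quat(r[[1,2,3,0]]).as_matrix() if r.size==4 else R.from_rotvec(r).as_matrix()\n        return r,np.array(c['origin'])/" h.py
python3 -c "
from h import *
c=cap('scene');print(c['rotation'])"; python3 a.py
```

```text
[ 0.14303637 -0.3436249   0.85837236 -0.3530714 ]
scene [-0.0904  0.7091  1.0416] [ 0.4882 -0.5078 -0.7098]
logger 0.74 [231.4, 259.8, 58.5, 62.4] 2352 [[0.5091183460674823, 0.11114735044265173, 0.004622499085273951], [0.5687346612938775, 0.2005576812663607, 0.02818109328818008], [0.6408399079886442, 0.2851265156285908, 0.03601947162126963]]
beaker 0.69 [379.5, 182.7, 29.7, 31.5] 892 [[0.42698799247359315, -0.3234875841234119, -0.0009625241221405333], [0.45887548528434463, -0.260487235759842, 0.05406040087949032], [0.4957525499616489, -0.23590141399425477, 0.08714248304321523]]
vial 0.54 [330.1, 172.2, 6.4, 10.0] 128 [[0.5918411887448587, -0.24287301568066053, 0.00679265069626823], [0.6006685705522026, -0.2304780866210065, 0.0342522369937307], [0.6139221117419977, -0.22413143595875867, 0.05839878503238411]]
logger_cover 0.65 [215.7, 267.9, 16.6, 10.9] 125 [[0.5522801827377456, 0.23277260468113514, 0.028787534367597834], [0.5728114667771023, 0.24869576516704522, 0.03260288876656703], [0.5940408848427042, 0.26489507641367105, 0.04082475699669819]]
logger 0.82 [232.8, 259.5] [0.5831 0.1
[... 1344 characters left out ...]
6, 168.9] [0.5352 0.2853 0.026 ]
logger_bottom 0.57 [276.4, 191.5] [0.6141 0.1184 0.015 ]
beaker 0.75 [318.1, 329.3] [ 0.4624 -0.286   0.    ]
vial 0.66 [359.2, 282.2] [ 0.6027 -0.2385  0.    ]
wrist [0.725  0.0703 0.3848] [-0.0002 -0.253  -0.9675]
logger 0.71 [152.5, 56.3, 142.2, 112.6] 9784 [[0.5342423772805805, 0.10402336500362981, 0.00734209877302682], [0.5929942681837346, 0.15922901340215745, 0.029029127006414218], [0.6520886885674368, 0.20000041160794252, 0.03140805046034323]]
logger 0.55 [151.9, 23.3] [0.5814 0.1885 0.    ]
logger_foot 0.97 [169.9, 76.4] [0.6053 0.1287 0.026 ]
logger_bottom 0.6 [182.2, 89.4] [0.6144 0.1168 0.015 ]
vial 0.7 [203.2, 346.3] [ 0.6123 -0.2382  0.    ]
2.05
```

View pics/scene0.png

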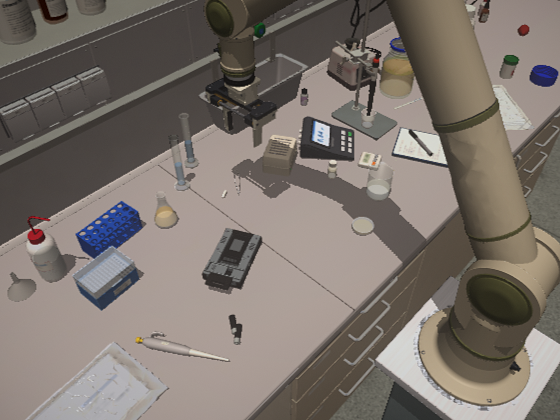

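View pics/wrist0.png

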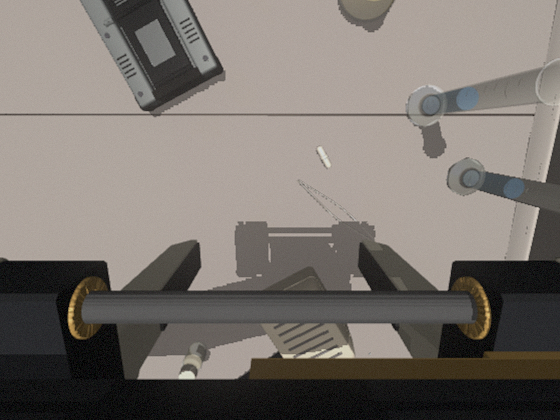

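```bash
cat > b.py <<'E'
from h import *
np.set_printoptions(precision=4,suppress=True)
q=readout.current_eef_rot();print(q)
bot.movep([.58,.13,.22],q)
c=cap('wrist');save(c,'w1.png')
for l,h in [('logger',0),('logger_lip',.042),('logger_heel',.03),('logger_foot',.026),('logger_tab',.026),('logger_bottom',.015)]:
    r=nets.tip_of(l,c)
    if r: print(l,r[0]['conf'],r[0]['centre'],ray(c,r[0]['centre'],h))
for l in ['logger','logger_cover']:
  r=nets.regions_of(l,c)
  if r:
    P=mpts(c,r[0]['mask']);print(l,r[0]['conf'],r[0]['extent'])
    if l=='logger':
        S=P[(P[:,2]>.02)&(P[:,2]<.04)]
        rect=cv2.minAreaRect(S[:,:2].astype(np.float32));print(rect,cv2.boxPoints(rect).tolist())
np.savez('w1.npz',rz=c['range_z'],T=c['T'],K=c['intrinsics'],f=c['frame'])
print(readout.current_t())
E
python3 b.py; python3 -c "
import cv2;i=cv2.imread('pics/w1.png');cv2.imwrite('pics/w1c.png',cv2.resize(i,(800,600)))"
```

```text
[0.     0.7071 0.7071 0.    ]
logger 0.56 [277.7, 137.9] [0.5803 0.1922 0.    ]
logger_lip 0.95 [292.4, 69.8] [0.5948 0.2574 0.042 ]
logger_heel 0.94 [269.9, 123.0] [0.5722 0.2081 0.03  ]
logger_foot 0.59 [301.4, 196.1] [0.607  0.1288 0.026 ]
logger_tab 0.56 [225.9, 40.4] [0.5289 0.2873 0.026 ]
logger_bottom 0.82 [304.5, 205.0] [0.6117 0.1158 0.015 ]
logger 0.67 [276.1, 125.8, 146.4, 198.2]
((0.574042797088623, 0.20139014720916748), (0.10309448838233948, 0.1910233348608017), 26.051389694213867) [[0.48578619956970215, 0.2645595073699951], [0.5696792602539062, 0.09294404834508896], [0.662299394607544, 0.13822078704833984], [0.5784063339233398, 0.3098362386226654]]
logger_cover 0.68 [269.1, 80.2, 53.2, 43.8]
3.3
```

View pics/w1.png

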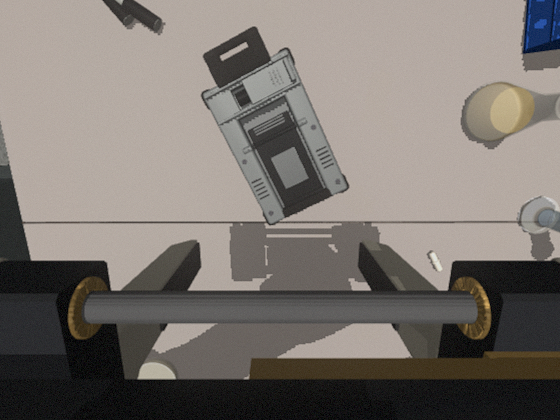

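```bash
cat >> h.py <<'E'
D=np.array([.4392,-.8984,0]);D/=np.linalg.norm(D);Y=np.array([-D[1],D[0],0]);Z=np.array([0,0,1.])
O=np.array([.5806,.1885,0])
def W(x,y,z,o=O): return o+x*D+y*Y+z*Z
QD=quat(np.c_[np.cross(Y,-Z),Y,-Z])
T=.025 # tips ahead
F=lambda: np.array(readout.current_contact_force())
E
cat > c.py <<'E'
from h import *
np.set_printoptions(precision=4,suppress=True)
print(bot.tips_ahead)
c=cap('scene');v,u=np.mgrid[0:420,0:560];P=pts(c,np.c_[u.ravel(),v.ravel()])
s=(P[:,2]>.012)&(P[:,2]<.12)&(np.abs(P[:,0]-.68)<.13)&(P[:,1]<.08)&(P[:,1]>-.2)
Pl=(P[s]-O);g={}
for p in P[s]: g.setdefault((round(p[0]/.03)*.03,round(p[1]/.03)*.03),[]).append(p[2])
for k in sorted(g): print(np.round(k,2),len(g[k]),round(max(g[k]),3),end='; ')
# lip from wrist depth
d=np.load('w1.npz');w=dict(range_z=d['rz'],T=d['T'],intrinsics=d['K'])
P=pts(w,np.c_[u.ravel(),v.ravel()]);L=np.c_[(P-O)@D,(P-O)@Y,P[:,2]]
s=(L[:,0]>-.075)&(L[:,0]<-.04)&(np.abs(L[:,1])<.06)&(L[:,2]>.037)
print('\nlip',np.percentile(L[s],[5,50,95],axis=0),s.sum())
s=(np.abs(L[:,0])<.06)&(np.abs(L[:,1])<.048)&(L[:,2]>.02);print('back z',np.median(L[s,2]))
# ik
z=np.array(.7302*D-.6833*Z);key=W(.08+.03+.0052,0,.0465)
for sg in (1,-1):
    y=sg*Y;q=quat(np.c_[np.cross(y,z),y,z])
    for b in (0,.06): print('key',sg,b,bot.ik(key-z*(T+b),q))
print('tip',bot.ik(W(.08+.03+.123,0,.145),QD), bot.ik(W(-.1,0,.043),QD))
print(F(),readout.current_t())
E
python3 c.py
```

```text
0.025
[ 0.69 -0.15] 61 0.071; [ 0.72 -0.21] 9 0.068; [ 0.72 -0.18] 77 0.073; [ 0.72 -0.15] 112 0.072; [ 0.72 -0.12] 25 0.073; [ 0.75 -0.21] 12 0.071; [ 0.75 -0.18] 65 0.072; [ 0.75 -0.15] 59 0.074; [ 0.75 -0.12] 73 0.073; [ 0.78 -0.21] 8 0.073; [ 0.78 -0.18] 58 0.076; [ 0.78 -0.15] 55 0.072; [ 0.78 -0.12] 25 0.071; [ 0.81 -0.21] 7 0.07; [ 0.81 -0.18] 26 0.07; [ 0.81 -0.15] 2 0.068; 
lip [[-0.0681  0.0387  0.0376]
 [-0.0582  0.0409  0.0418]
 [-0.0478  0.0434  0.043 ]] 142
back z 0.3040312950004828
key 1 0 [-0.9516  0.9432  0.5149  2.0454  0.8732  0.5293 -0.9752]
key 1 0.06 [-0.9818  0.8539  0.4475  2.0286  0.8188  0.6646 -0.9346]
key -1 0 [ 0.0259  1.1696 -1.1058  1.9799  1.515   1.8084  1.7748]
key -1 0.06 [-1.3464  1.296   1.278   2.0495 -0.7429  0.5433 -2.541 ]
tip [ 0.0219  0.6579 -0.1172  1.776   0.1094  0.7139  0.3009] [-0.5185  0.7305 -0.081   2.0123  0.1379  0.4038 -0.2511]
[-0.2203 -1.2133 -0.6036] 3.35
```

```bash
cat > d.py <<'E'
from h import *
np.set_printoptions(precision=4,suppress=True)
bot.grip(0.0,20)
bot.movep(W(-.0583,.085,.0365+T+.03),QD)
bot.movel(W(-.0583,.085,.0355+T),feed=.1)
bot.dwell(.1);f0=F();print(f0,readout.current_t(),readout.current_grip_width())
y=.085;hit=0
while y>.025:
    y-=.003 if y>.066 else .0015
    bot.movel(W(-.0583,y,.0355+T),feed=.06)
    f=(F()-f0)@Y;print(round(y,4),round(f,2),end='; ')
    if f>1.9:break
print(readout.current_t(),np.dot(np.array(readout.current_eef_pos())-O,Y))
E
python3 d.py
```

```text
[ 0.3771 -0.3104 -0.1863] 6.1833 0.00027076769315237436
0.082 -0.28; 0.079 0.04; 0.076 -0.13; 0.073 0.77; 0.07 -0.57; 0.067 0.81; 0.064 0.14; 0.0625 -0.83; 0.061 -0.12; 0.0595 -0.58; 0.058 0.43; 0.0565 -0.96; 0.055 -0.05; 0.0535 0.46; 0.052 0.73; 0.0505 -0.38; 0.049 -0.39; 0.0475 -0.21; 0.046 -0.29; 0.0445 -0.26; 0.043 0.34; 0.0415 -0.35; 0.04 -0.23; 0.0385 0.13; 0.037 -0.72; 0.0355 2.03; 12.6833 0.03588542926582784
```

```bash
cat > e.py <<'E'
from h import *
np.set_printoptions(precision=4,suppress=True)
def fy(): 
    v=[]
    for _ in range(5): v.append(F()@Y); bot.dwell(.02)
    return np.mean(v)
a=fy();bot.movel(W(-.0583,.0345,.0355+T),feed=.06);b=fy()
print(a,b)
bot.movel(W(-.0583,.045,.0355+T),feed=.1);print('free',fy())
bot.movel(W(-.0583,.045,.0355+T+.03),feed=.2)
bot.movep(W(-.02,-.03,.2)+[0,-.07,0],QD)
c=cap('wrist');save(c,'w2.png')
for l,h in [('logger',0),('logger_lip',.042),('logger_heel',.03),('logger_foot',.026),('logger_tab',.026),('logger_bottom',.015)]:
    r=nets.tip_of(l,c)
    if r: p=ray(c,r[0]['centre'],h)-O;print(l,r[0]['conf'],r[0]['centre'],p@D,p@Y)
r=nets.regions_of('logger',c)
P=mpts(c,r[0]['mask']);S=P[(P[:,2]>.02)&(P[:,2]<.04)]
print(cv2.minAreaRect(S[:,:2].astype(np.float32)))
P=mpts(c,np.ones((420,560),bool));L=np.c_[(P-O)@D,(P-O)@Y,P[:,2]]
s=(L[:,0]>-.075)&(L[:,0]<-.04)&(np.abs(L[:,1])<.06)&(L[:,2]>.037)&(L[:,2]<.05)
print('lip',np.percentile(L[s],[5,50,95],axis=0),s.sum())
print(readout.current_t())
E
python3 e.py
```

```text
2.139564668731666 4.196395470094904
free -0.304763403733472
logger 0.6 [330.6, 156.6] -0.0016366661023257021 -0.0027023023257691466
logger_lip 0.72 [366.4, 98.2] -0.058418207744753335 0.021143011144936642
logger_heel 0.77 [336.6, 136.6] -0.023617929362672815 -0.0026177166683042743
logger_foot 0.81 [336.0, 222.6] 0.06691017468649868 0.001856278659519266
logger_tab 0.75 [338.2, 43.9] -0.10799602090451256 -0.0044753566151711985
logger_bottom 0.63 [332.7, 230.3] 0.07930244824318249 0.000724251092287256
((0.573337197303772, 0.20135842263698578), (0.10180335491895676, 0.19145098328590393), 26.46241569519043)
lip [[-0.0689  0.0187  0.0373]
 [-0.0588  0.0205  0.0417]
 [-0.0481  0.0233  0.0433]] 169
14.9
```

View pics/w2.png

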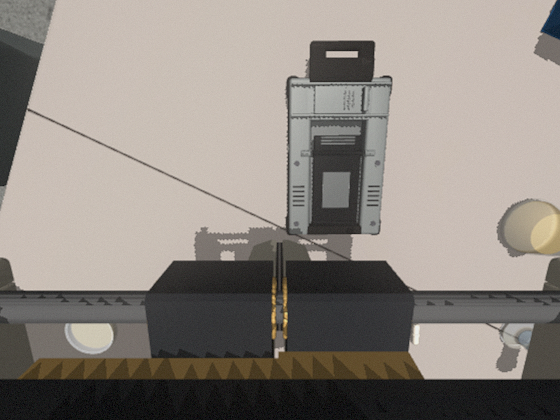

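```bash
cat > f.py <<'E'
from h import *
np.set_printoptions(precision=4,suppress=True)
bot.movep(W(-.023,-.001,.05+T),QD)
f0=F()
bot.movel(W(-.023,-.001,.032+T),feed=.1)
for z in (.027,.022,.0175):
    bot.movel(W(-.023,-.001,z+T),feed=.06);print(z,(F()-f0)@Z, readout.current_eef_pos()[2]-T)
bot.movel(W(-.023,-.001,.075+T),feed=.2)
bot.movel(W(-.023,-.001,.13+T),feed=.25)
bot.movep(W(.075,-.001,.13+T),QD)
c=cap('side');r=nets.tip_of('logger_foot',c)
print(r[:1]);
P=mpts(c,np.ones((420,560),bool));L=np.c_[(P-O)@D,(P-O)@Y,P[:,2]]
s=(np.abs(L[:,0]-.02)<.06)&(np.abs(L[:,1])<.03)&(L[:,2]>.042)&(L[:,2]<.12)
if s.sum(): print('leg',s.sum(),np.percentile(L[s],[2,50,98],axis=0), L[s][np.argsort(L[s][:,2])[-5:]])
save(c,'s1.png');print(readout.current_t())
E
python3 f.py
```

```text
0.027 3.344889165512424 0.02759544397421495
0.022 1.9410109969585867 0.022163645152193837
0.0175 0.4133193560361455 0.01741718498455852
[{'centre': [257.5, 164.0], 'conf': 0.72}]
leg 132 [[ 0.0033 -0.0258  0.0444]
 [ 0.0197 -0.0074  0.0759]
 [ 0.0301  0.0207  0.0963]] [[0.0266 0.0158 0.0962]
 [0.0256 0.0031 0.0963]
 [0.0281 0.0041 0.0965]
 [0.0265 0.0207 0.0967]
 [0.0259 0.0074 0.0972]]
18.0167
```

```bash
cat > g.py <<'E'
from h import *
np.set_printoptions(precision=4,suppress=True)
def fd():
    v=[]
    for _ in range(3): v.append(F()@D); bot.dwell(.01)
    return np.mean(v)
bot.movel(W(.06,-.001,.08+T),feed=.25)
f0=fd();x=.06
bot.movel(W(.03,-.001,.08+T),feed=.15);print(fd()-f0)
x=.03
while x>.004:
    x-=.002
    bot.movel(W(x,-.001,.08+T),feed=.08);f=fd()-f0;print(round(x,3),round(f,2),end='; ')
    if f>2.3:break
bot.movel(W(.05,-.001,.08+T),feed=.2)
bot.movel(W(.05,-.001,.13+T),feed=.25)
bot.grip(.085)
bot.movep(W(-.05,-.05,.16+T)+[0,-.05,0],QD)
c=cap('side');save(c,'s1.png')
P=mpts(c,np.ones((420,560),bool));L=np.c_[(P-O)@D,(P-O)@Y,P[:,2]]
s=(np.abs(L[:,0]-.02)<.06)&(np.abs(L[:,1])<.03)&(L[:,2]>.042)&(L[:,2]<.12)
if s.sum(): print('leg',s.sum(), L[s][np.argsort(L[s][:,2])[-4:]])
c=cap('wrist');save(c,'w3.png')
for l,h in [('logger_lip',.042),('logger_foot',.097),('logger_tab',.026),('logger_bottom',.015)]:
    r=nets.tip_of(l,c)
    if r: p=ray(c,r[0]['centre'],h)-O;print(l,r[0]['conf'],r[0]['centre'],p@D,p@Y)
r=nets.regions_of('logger',c)
P=mpts(c,r[0]['mask']);S=P[(P[:,2]>.02)&(P[:,2]<.04)]
print(cv2.minAreaRect(S[:,:2].astype(np.float32)))
print(readout.current_t())
E
python3 g.py
```

```text
-0.2600405784212444
0.028 0.05; 0.026 -0.36; 0.024 4.66; leg 184 [[ 0.0134 -0.0157  0.1022]
 [ 0.0146 -0.0217  0.1026]
 [ 0.0126  0.0129  0.1027]
 [ 0.0125 -0.0053  0.1027]]
logger_lip 0.72 [382.7, 149.0] -0.05957918545412743 0.024340628600433917
logger_foot 0.75 [366.1, 245.5] 0.01379464630621865 -0.0009297714080246004
logger_tab 0.73 [353.9, 94.9] -0.10814551945136108 -0.0013871246849361124
logger_bottom 0.58 [340.3, 274.3] 0.08001709943421735 -0.002277081621747966
((0.5729355216026306, 0.2009871006011963), (0.10180642455816269, 0.19096088409423828), 26.498571395874023)
22.425
```

View pics/w3.png

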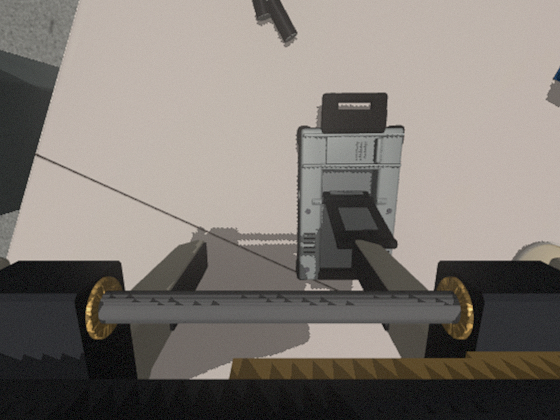

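```bash
sed -i 's/^D=.*;D\/=np/a=np.radians(26.35);D=np.array([np.sin(a),-np.cos(a),0]);D\/=np/; s/^O=.*/O=np.array([.5798,.1878,0])/' h.py
cat > i.py <<'E'
from h import *
np.set_printoptions(precision=3,suppress=True)
g=np.array([-.100,.030]);dz=.013
def pt(phi):
    c,s=np.cos(phi),np.sin(phi)
    e,b=((.08,0),.08) if phi<=np.pi/2 else ((.08,.03),.11)
    a,h=g[0]-e[0],g[1]-e[1];k=1+.0006/np.hypot(a,h);a*=k;h*=k
    return W(b+a*c+h*s,0,-a*s+h*c+dz)
print(bot.ik(W(-.1,0,.13),QD))
bot.movep(W(-.1,0,.11),QD)
bot.movel(pt(0),feed=.15)
bot.grip(.055,25)
print(readout.current_grip_width(),readout.current_grasp_force(),readout.current_t());f0=F()
for d in list(range(10,100,10)):
    bot.movel(pt(np.radians(d)),feed=.12);f=F()-f0;print(d,np.array([f@D,f@Y,f@Z]),end=' ')
    if np.linalg.norm(f)>25: print('STOP');break
c=cap('side');save(c,'s2.png')
print(readout.current_t(),readout.current_grip_width())
E
python3 i.py
```

```text
[-0.47   0.601 -0.151  1.974  0.156  0.578 -0.266]
0.05970162569078151 25.002367794513702 24.175
10 [ 0.536  2.45  -9.294] 20 [ 1.256  1.861 -9.677] 30 [ -0.058   1.269 -10.065] 40 [ -0.213   0.995 -10.735] 50 [ -0.369   0.99  -10.498] 60 [  0.153   0.671 -10.527] 70 [  0.267   0.944 -11.902] 80 [ -0.138   0.081 -10.881] 90 [-0.311  2.409 -9.786] 27.975 0.059887297836210385
```

View pics/s2.png

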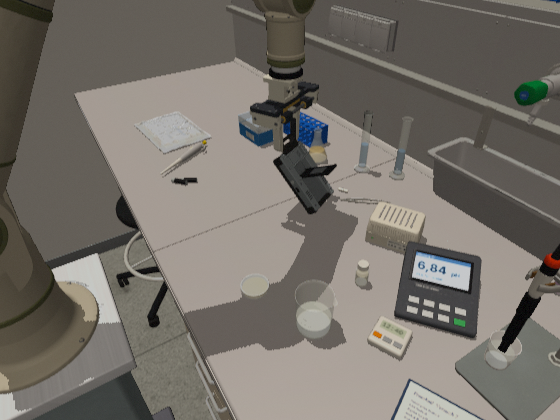

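```bash
cat >> h.py <<'E'
def look(c,bx=.08):
    """fit logger mask side profile: print D/z extents and PCA axis"""
    r=nets.regions_of('logger',c)
    P=mpts(c,r[0]['mask']);L=np.c_[(P-O)@D,(P-O)@Y,P[:,2]]
    print('ext',r[0]['conf'],np.percentile(L,[2,98],axis=0).round(3).tolist(),len(L))
    for l in ['logger_bottom','logger_foot','logger_tab','logger_key_top','logger_lip']:
        t=nets.tip_of(l,c)
        if t:
            p=pts(c,t[0]['centre'])[0]-O;print(l,t[0]['conf'],t[0]['centre'],np.round([p@D,p@Y,p@Z],3))
    return L
E
cat > j.py <<'E'
from h import *
np.set_printoptions(precision=3,suppress=True)
f0=F();print(bot.ik(W(.24,0,.145),QD) is not None)
for e in (12,7):
    bot.grip(.055,e);bot.dwell(.2);print(e,readout.current_grip_width(),readout.current_grasp_force(),(F()-f0)@Z)
c=cap('side');save(c,'s3.png');look(c)
print(readout.current_t(),np.array(readout.current_eef_pos())[2])
E
python3 j.py
```

```text
True
12 0.05985502050217909 11.999687254428864 1.4933416108210595
7 0.05999055821715292 7.0001135766506195 4.873793438156758
ext 0.82 [[0.099, -0.051, 0.015], [0.207, 0.043, 0.176]] 2235
logger_bottom 0.74 [300.7, 204.9] [ 0.167 -0.024  0.02 ]
logger_foot 0.86 [323.2, 182.0] [0.157 0.123 0.002]
logger_tab 0.64 [283.6, 138.8] [ 0.108 -0.009  0.187]
logger_lip 0.64 [299.8, 151.7] [0.125 0.041 0.132]
29.1583 0.1937836614393296
```

```bash
python3 -c "
import cv2;i=cv2.imread('pics/s3.png')[120:240,220:380];cv2.imwrite('pics/s3c.png',cv2.resize(i,(640,480)))"
```

```text
(no output)
```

View pics/s3c.png

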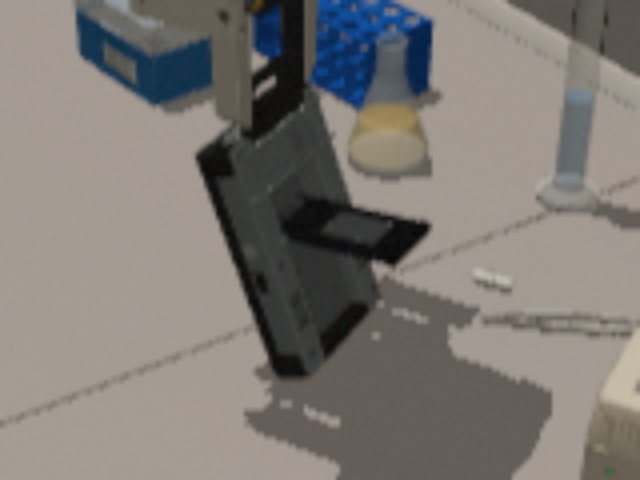

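```bash
cat > k.py <<'E'
from h import *
np.set_printoptions(precision=3,suppress=True)
from math import radians as rd
g=np.array([-.100,.030]);dz=.013
def pt(phi,k=0):
    c,s=np.cos(phi),np.sin(phi)
    e,b=((.08,0),.08) if phi<=np.pi/2 else ((.08,.03),.11)
    a,h=g[0]-e[0],g[1]-e[1]
    return W(b+a*c+h*s,0,-a*s+h*c+dz+k)
bot.grip(.055,25);fs=lambda:np.array([F()@D,F()@Y,F()@Z])
a=np.array(readout.current_eef_pos());print(fs())
bot.movel(a+.012*Z,feed=.1);print('lift',fs())
b=pt(rd(72));bot.movel([*b[:2],a[2]+.012],feed=.15);bot.movel(b+.001*Z,feed=.08);print('down',fs())
bot.grip(.055,7);bot.dwell(.15);print('7N',fs())
for d in (78,84,90):
    bot.movel(pt(rd(d),-.0005),feed=.08);print(d,fs())
bot.movel(pt(rd(90),-.002),feed=.05);print(fs())
c=cap('side');save(c,'s4.png');look(c)
print(readout.current_t(),np.array(readout.current_eef_pos())[2])
i=c['frame'][100:220,220:380,::-1];cv2.imwrite('pics/s4c.png',cv2.resize(i,(640,480)))
E
python3 k.py
```

```text
[-1.829 -0.658  2.242]
lift [-0.058  0.011 -4.319]
down [-0.252  0.574 -4.292]
7N [-0.282 -0.467 -4.833]
78 [-0.795 -2.027  4.571]
84 [ 1.068 -2.422  8.197]
90 [ 1.621 -2.024  8.816]
[ 2.182 -2.572 11.354]
ext 0.91 [[0.026, -0.051, 0.0], [0.178, 0.133, 0.186]] 2055
logger_bottom 0.74 [282.1, 199.8] [ 0.115 -0.03   0.021]
logger_foot 0.89 [311.7, 184.6] [0.183 0.003 0.073]
logger_tab 0.96 [287.0, 135.7] [0.112 0.002 0.192]
logger_key_top 0.33 [279.7, 202.3] [ 0.114 -0.042  0.02 ]
logger_lip 0.59 [294.2, 153.9] [0.121 0.021 0.134]
32.6167 0.19265383347780765
```

View pics/s4c.png

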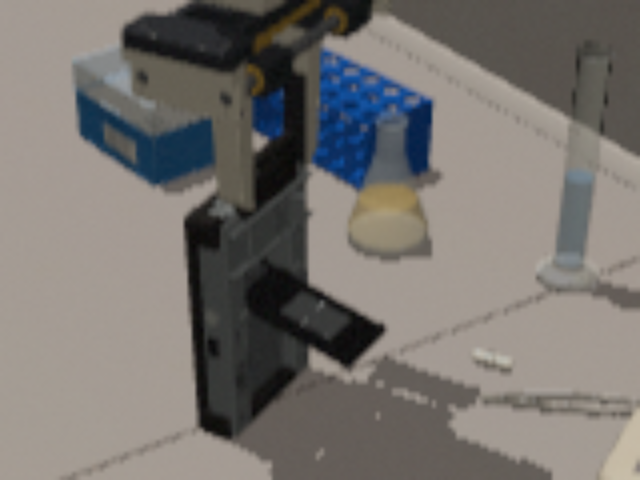

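```bash
sed -n '1,/return W/p' k.py > l.py; cat >> l.py <<'E'
fs=lambda:np.array([F()@D,F()@Y,F()@Z])
for d in (97,104,111,118,125,130,133.5):
    bot.movel(pt(rd(d),-.0008),feed=.1);f=fs();print(d,f)
    if np.abs(f).max()>22: print('STOP');break
c=cap('side');save(c,'s5.png');look(c)
print(readout.current_t())
i=c['frame'][120:240,220:380,::-1];cv2.imwrite('pics/s5c.png',cv2.resize(i,(640,480)))
E
python3 l.py
```

```text
97 [ 0.505 -1.316  4.526]
104 [ 1.21  -1.126  6.887]
111 [ 2.528 -0.949  7.749]
118 [ 4.489 -0.555  7.833]
125 [ 4.818 -0.876  7.098]
130 [5.805 0.06  6.185]
133.5 [6.236 1.242 4.754]
ext 0.57 [[0.105, -0.051, 0.011], [0.245, 0.043, 0.144]] 1217
logger_bottom 0.84 [285.7, 198.9] [ 0.139 -0.051  0.046]
logger_foot 0.71 [323.4, 208.3] [0.218 0.004 0.011]
logger_tab 0.79 [334.5, 165.3] [0.223 0.043 0.121]
logger_lip 0.46 [337.2, 166.8] [0.246 0.006 0.144]
35.3667
```

View pics/s5c.png

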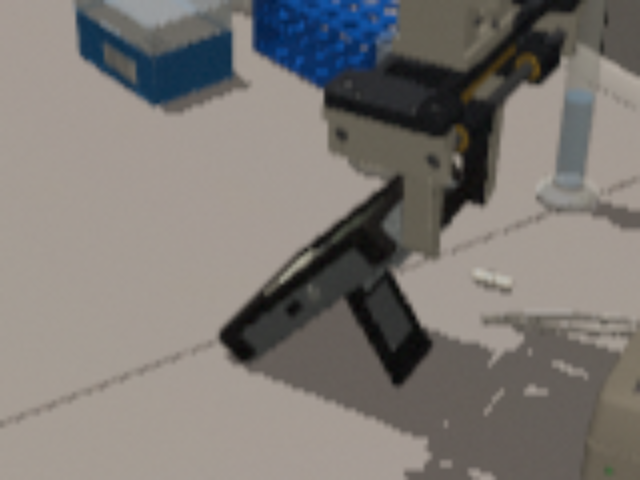

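```bash
cat > m.py <<'E'
from h import *
np.set_printoptions(precision=3,suppress=True)
bot.grip(.085);bot.dwell(.1)
a=np.array(readout.current_eef_pos());bot.movel(a+.1*Z,feed=.2)
z=.7302*D-.6833*Z;q=quat(np.c_[np.cross(Y,z),Y,z])
bot.grip(0.0,20)
key=W(.118,0,.0465)
bot.movep(key-z*(T+.1)+np.cross(Y,z)*.06,q)
for n in ('scene','wrist'):
    c=cap(n);save(c,n+'6.png');L=look(c)
    r=nets.regions_of('logger_key',c)
    if r: P=mpts(c,r[0]['mask']);P=np.c_[(P-O)@D,(P-O)@Y,P[:,2]];print('keymask',r[0]['conf'],r[0]['extent'],np.median(P,axis=0))
    m=L[np.abs(L[:,1])<.06]; cc=np.median(m,axis=0);u,s,v=np.linalg.svd(m[np.linalg.norm(m-cc,axis=1)<.06]-cc,full_matrices=False);print('plane n',v[2],cc)
print(readout.current_t())
E
python3 m.py
```

```text
Traceback (most recent call last):
  File "m.py", line 10, in <module>
    c=cap(n);save(c,n+'6.png');L=look(c)
                                 ~~~~^^^
  File "h.py", line 37, in look
    P=mpts(c,r[0]['mask']);L=np.c_[(P-O)@D,(P-O)@Y,P[:,2]]
             ~^^^
IndexError: list index out of range
```

```bash
cat > n.py <<'E'
from h import *
np.set_printoptions(precision=3,suppress=True)
print(readout.current_t(),readout.current_eef_pos())
c=cap('wrist');save(c,'wrist6.png')
for l in ('logger','logger_key'):
    r=nets.regions_of(l,c)
    if r: 
        P=mpts(c,r[0]['mask']);P=np.c_[(P-O)@D,(P-O)@Y,P[:,2]];cc=np.median(P,axis=0)
        u,s,v=np.linalg.svd(P[np.linalg.norm(P-cc,axis=1)<.05]-cc,full_matrices=False);print(l,r[0]['conf'],r[0]['extent'],cc,v[2])
t=nets.tip_of('logger_key_top',c)
for x in t[:2]: p=pts(c,x['centre'])[0]-O;print(x,np.array([p@D,p@Y,p@Z]))
E
python3 n.py
```

```text
39.7 [0.574 0.199 0.089]
logger 0.78 [279.8, 291.8, 101.1, 130.4] [ 0.108 -0.     0.022] [-0.998 -0.003 -0.064]
```

View pics/wrist6.png

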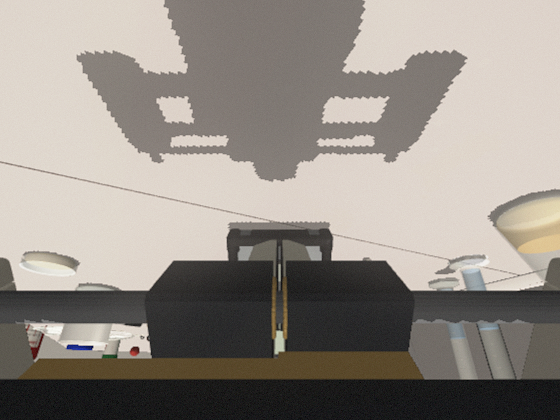

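```bash
sed -i "s/^print(readout.*/z=.7302*D-.6833*Z;x=np.cross(Y,z);q=quat(np.c_[x,Y,z]);bot.movel(W(.118,0,.0465)-z*(T+.11)-x*.075,q,feed=.25)/; s/wrist6/wrist7/" n.py; echo "print(readout.current_t())">>n.py; python3 n.py
```

```text
logger_key 0.69 [278.9, 134.2, 43.9, 27.6] [0.126 0.    0.046] [ 0.734  0.01  -0.679]
{'centre': [278.5, 133.8], 'conf': 0.78} [ 0.127 -0.     0.045]
40.7917
```

View pics/wrist7.png

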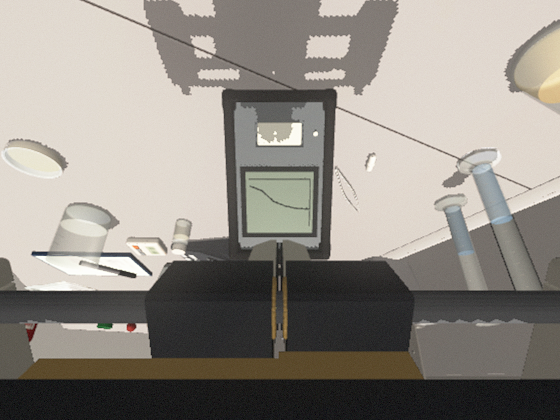

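```bash
cat > o.py <<'E'
from h import *
z=.7302*D-.6833*Z;k=W(.1262,0,.0457)
fz=lambda:-np.mean([F()@z for _ in range(3)])
bot.movel(k-z*(T+.03),feed=.2);bot.movel(k-z*(T+.005),feed=.1);bot.dwell(.1);f0=fz()
d=-.004
while d<.009:
    d+=.001;bot.movel(k+z*(d-T),feed=.05);f=fz()-f0;print(round(d,3),round(f,2),end='; ')
    if f>5: break
bot.dwell(.3);print(fz()-f0)
bot.movel(k-z*(T+.005),feed=.05);bot.movel(k-z*(T+.12),feed=.2)
x=np.cross(Y,z);bot.movel(k-z*(T+.12)-x*.07,feed=.25)
c=cap('wrist');save(c,'wrist8.png')
for l in ('logger_key',):
    r=nets.regions_of(l,c)
    if r:
        P=mpts(c,r[0]['mask']);P=np.c_[(P-O)@D,(P-O)@Y,P[:,2]];cc=np.median(P,axis=0)
        u,s,v=np.linalg.svd(P-cc,full_matrices=False);print(l,r[0]['conf'],cc,v[2])
c=cap('side')
for l in ('beaker','vial'):
    r=nets.regions_of(l,c);P=mpts(c,r[0]['mask']);print(l,np.median(P,axis=0))
print(readout.current_t())
E
python3 o.py
```

```text
-0.003 0.13; -0.002 0.2; -0.001 0.15; 0.0 0.47; 0.001 0.52; 0.002 2.01; 0.003 1.67; 0.004 5.8; 6.639838480557373
logger_key 0.56 [0.1259687  0.00118224 0.04559005] [ 0.71096785 -0.00235364 -0.70322058]
beaker [ 0.45867449 -0.27481663  0.05273558]
vial [ 0.59827625 -0.24522063  0.0373093 ]
46.0417
```

View pics/wrist8.png

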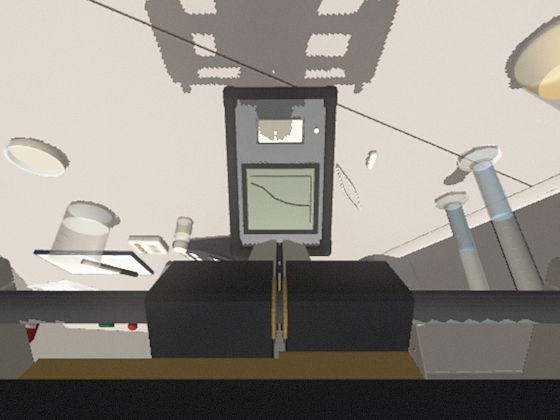

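```bash
python3 -c "
from h import *
print(bot.finish_job())"
```

```text
the job is handed in; nothing more can be done
None
```

I handed the job in at about 46 s: the cover is shut, the leg is at its stop, the logger stands leaning on it about where it lay, and the wide key was pressed home. The camera shows the beaker and vial unmoved. On the first tip-up try the tab stuck in the grip and carried the logger about 6 cm along the bench; I moved it back and completed the tip-up.

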